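# Lock the filler cap on the resin pot

## Robot

A 6-joint arm with a two-finger parallel gripper is mounted at the origin on the work surface. World frame = base frame: x ahead of the robot, y to its left, z up, the work surface at z = 0. Lengths are in m, angles in rad, forces in N, time in s.
With the tool pointing down it reaches from about 0.3 to 0.75 m from the base axis. Payload 8.5 kg.
Tool frame: the origin (TCP) lies midway between the tips of the shut fingers; the grasp point (between the pads) lies 19 mm behind it; z points along the fingers, x is the direction in which the jaws open and shut, and the axes are right-handed (so a half turn about z gives the same grasp; the last joint's range is limited). The gripper opens to 88 mm and grips with 3 to 60 N. Pads are 18 mm wide; open, the fingers measure 123 mm over their backs; the gripper's body (75 mm by 187 mm) begins 45 mm behind the grasp point.
Start: joints at [-1.323, 0.381, 1.297, -0, 1.464, -0.215], TCP at [0.246, -0.492, 0.239] pointing down, gripper open.
Joint ranges: [-3.11, 3.11], [-0.89, 2.33], [0.22, 2.48], [-1.42, 4.56], [0.17, 2.85], [-2.88, 2.88]. Speed limits (rad/s): [2.39, 2.39, 3.14, 3.14, 3.14, 3.14].

## Interface

Orientations are given as a rotation vector (axis times angle).
In Python, from bench import * gives the robot as it stands. The module is installed in compiled form; this text tells all that it offers.
- The arm moves only by the tool drive_tool, never from a script. Its argument "plan" is one flat list of numbers, 5 for each row, row after row: the shift along the tool's x, y, z in units of 50 mm (1.0 is 50 mm), then the turn about the tool's z in units of 6 degrees (1.0 is 6 degrees), then the opening, from 0 (shut) to 1 (fully open). In form: [dx, dy, dz, roll, fingers, dx, dy, dz, roll, fingers, ...]. A call has 1 to 12 rows; each row is the pose to reach, as a shift and turn from the pose measured when the call began, along the tool's axes at that moment; what a row does not reach only later rows make up. A row lasts 1/10 s, in which the tool goes at most 50 mm and 8.59 degrees, less where a joint would pass 70% of its speed; a pose out of reach is approached as far as the arm can. A call with a gripper value outside its range is refused whole. The fingers move at their own pace and stop on an object; "newtons" is the grip in N (left out, the last holds). Time passes only in rows, so rows that repeat a pose let the fingers close. It gives the time, the measured TCP pose, the force and the opening at its end, in the units of the state.
- get_state(): the state, without advancing time (a new reading comes with each control period).
- grab_frame(name): name is "side" or "top" or "wrist"; returns a dict with "img" (420x560x3 uint8, blue, green, red), "range_z" (420x560 float32, m along the optical axis (not along the pixel's ray), 0 where there is no reading), "fx", "fy", "cx", "cy" (pixels), "rvec" (rotation vector, rad) and "tvec" (3), from world to camera coordinates, as OpenCV has them; the wrist camera has in their place "tool_from_camera" (4x4, takes a point from camera to tool coordinates, whose origin is the TCP and whose axes are the tool frame's). Camera axes: x right, y down, z forward; pixel columns grow to the right and rows downward; lengths in m; the calibration is good to about 2 mm. A picture is of the moment at which its call begins: read the wrist's pose just before it.
- job_done(): hands the job in, once; it reports no verdict.
The state is a dict: "t": time; "q": joint angles; "dq": joint speeds; "joint_torque": joint torques, N m; "position": TCP position; "ee_rot": TCP orientation; "wrist_force": force on the tool from outside, world axes, zero at the start; "torque": the same for the moment, N m; "width": opening from 0.0 (shut) to 1.0 (fully open).
Only numpy, scipy, OpenCV 4.12 (cv2) and the standard library are available. Lean on these libraries where they do the work, as an engineer would, in place of code of your own. Each camera call takes 0.05 s, during which the arm holds its last target. There are 200 camera calls.

## Task

Close the resin pot: pick up the orange-handled filler cap, set it into the pot's neck with its two lugs going down through the two slots until the flange sits flat on the neck, then twist it clockwise (seen from above) until the lock clicks past its detent, and let go. Do not knock over or push aside the two teal mixing cups and the black petal dish.

Things in the scene. Friction and masses are not known exactly. Their poses are not given: they have to be found in the camera images.
- cap_grip (a point): The loose filler cap, upright on the bench, 60 mm tall, about 120 g. This point is on its axis, 44 mm above its underside, in the orange grip bar, at the height to grip. z up, x along the bar. Bar: 46 mm long (x), 14 mm thick (y), flat-sided, 20 to 60 mm above the underside; below it a black flange of 66 mm diameter, 14 to 20 mm, white dots at the bar's ends.
- cap_foot (a point): Centre of the cap's underside, same axes. The plug under the flange: 35 mm diameter, 14 mm high, tapered at its foot. Two opposite lugs lie under the two ends of the bar (+x and -x): each reaches 27 mm from the axis, is 12 mm wide (y) and 6 mm high, bevelled underneath. A half turn of the cap makes no difference.
- mouth (a point): Centre of the pot neck's mouth, at its top face, 140 mm above the bench. z up, x through the two slots. Round hole, 40 mm diameter, with slots at +x and -x, 17 mm wide, reaching 30 mm from the axis, in a 6 mm collar; hollow below. Black dots on the neck mark the slots. Cap fully down: flange on this face, cap_grip 30 mm above and cap_foot 14 mm below this point.
- green_dot (a point): Green dot on the neck's top face, 37.5 mm from the mouth's axis, 1.1 rad clockwise (from above) of the slot at +x; a like dot lies opposite. The cap's bar and white dots point to the green dots when locked.
- pot: The fixed resin pot; origin at the centre of its underside, axes as the mouth's. Steel body of 150 mm diameter, grey lid of 166 mm diameter at 100 to 112 mm height with low bolts (to 120 mm), aluminium neck of 84 mm outside diameter above it, up to 140 mm. A small gauge sticks out of its side at +x, 112 mm from the axis, 50 mm up.
- lock_ring (a joint): Red lock ring under the collar, turned by the cap's lugs (0.1 rad free play either way), positive clockwise from above. 0: in line with the slots (start); 1.1 rad: locked, end stop. A spring detent resists with about 0.2 N m at first, falling to none at 0.55 rad. Let go below 0.55 rad it springs back to 0; beyond, it snaps on to 1.1 rad and stays.
- cup_a_mid (a point): Teal tumbler with a wooden stirring stick, bystander; 68 mm diameter at the rim, 95 mm tall (stick to 120 mm), upright; this point is on its axis, 48 mm above the bench.
- cup_b_mid (a point): A second teal tumbler, the same as the first, bystander; this point is on its axis, 48 mm above the bench.
- petal_dish: Black pointed petal dish lying on the bench, bystander; 70 mm wide, 81 mm long, 10 mm high; origin at the centre of its underside.
There are look-alikes about, which are no part of the job. Of the things shaped like the part that bears cap_grip, the black one is meant.

How it is judged:
By the outcome, as a careful person would: the job done as asked, in the order asked, and still so for the second after the job is handed in, with the robot touching nothing.
It also fails if it takes over 54 s, if anything falls off the work surface, if the arm or the gripper's body presses on something with over 40 N, if the wrist force passes 120 N, or if a joint passes its speed limit or range.

## Working session

There is one attempt and no reset: what is moved stays moved. The work goes in short steps, Python scripts to look and compute and a tool call to move; the robot and the scene stay as the last step left them, time stands still between calls to the robot, and variables do not carry over. Pictures are saved under pics/ and viewed, about 8 in all and at most 12, crops included, and the job is handed in when it is done.

Besides the shell and the picture viewer there is one more tool, called by a JSON object that holds its "name" and its "arguments". drive_tool: Moves the arm, as the interface text tells. Its arguments: {"type":"object","properties":{"plan":{"type":"array"},"newtons":{"type":"number"}},"required":["plan"]}

```bash
mkdir -p pics; cat > h.py <<'E'
from bench import *
import numpy as np, cv2
from scipy.spatial.transform import Rotation as R
def cam(f, st=None):
    if "rvec" in f:
        Rm=R.from_rotvec(np.ravel(f["rvec"])).as_matrix(); return Rm.T, -Rm.T@np.ravel(f["tvec"])
    T=np.array(f["tool_from_camera"]); Rt=R.from_rotvec(st["ee_rot"]).as_matrix()
    return Rt@T[:3,:3], Rt@T[:3,3]+np.array(st["position"])
def ray(f,u,v,st=None):
    A,c=cam(f,st); return A@np.array([(u-f["cx"])/f["fx"],(v-f["cy"])/f["fy"],1]),c
def at_z(f,u,v,z,st=None):
    d,c=ray(f,u,v,st); return c+d*(z-c[2])/d[2]
def cloud(f,st=None):
    A,c=cam(f,st); v,u=np.mgrid[:420,:560]; Z=f["range_z"]
    P=np.stack([(u-f["cx"])/f["fx"]*Z,(v-f["cy"])/f["fy"]*Z,Z],-1)
    P=P@A.T+c; P[Z==0]=np.nan; return P
E
python3 - <<'E'
from h import *
import pickle
s=get_state(); print(s)
fs={n:grab_frame(n) for n in("top","side","wrist")}
pickle.dump((s,fs),open("f0.pkl","wb"))
for n,f in fs.items(): print(n,cam(f,s)[1].round(3),f["fx"]); 
cv2.imwrite("pics/top0.png",cv2.resize(fs["top"]["img"],(800,600),interpolation=2)); cv2.imwrite("pics/side0.png",cv2.resize(fs["side"]["img"],(800,600),interpolation=2))
E
```

```text
{'t': 0.0, 'q': array([-1.32329832e+00,  3.81199590e-01,  1.29821051e+00, -1.47647054e-05,
        1.46361994e+00, -2.15282259e-01]), 'dq': array([ 0.0007047 ,  0.00070436,  0.00027722, -0.00039906,  0.0004783 ,
        0.0005904 ]), 'joint_torque': array([-7.06912142e-04, -4.37933528e+01, -2.24559027e+01,  7.13289483e-02,
        3.52498319e-02, -1.15861735e-04]), 'position': array([ 0.24547653, -0.49187951,  0.2381528 ]), 'ee_rot': array([-2.67084141e+00,  1.65226895e+00,  1.63756458e-03]), 'wrist_force': array([-0.43481019, -0.42626496, -0.33653957]), 'torque': array([-0.00840982,  0.03538792,  0.0033831 ]), 'width': 1.0024727702451568}
top [ 0.454 -0.052  1.054] 458.3934403663327
side [0.113 0.562 0.605] 467.05724865898304
wrist [ 0.306 -0.461  0.384] 345.11032543793164
```

View pics/top0.png

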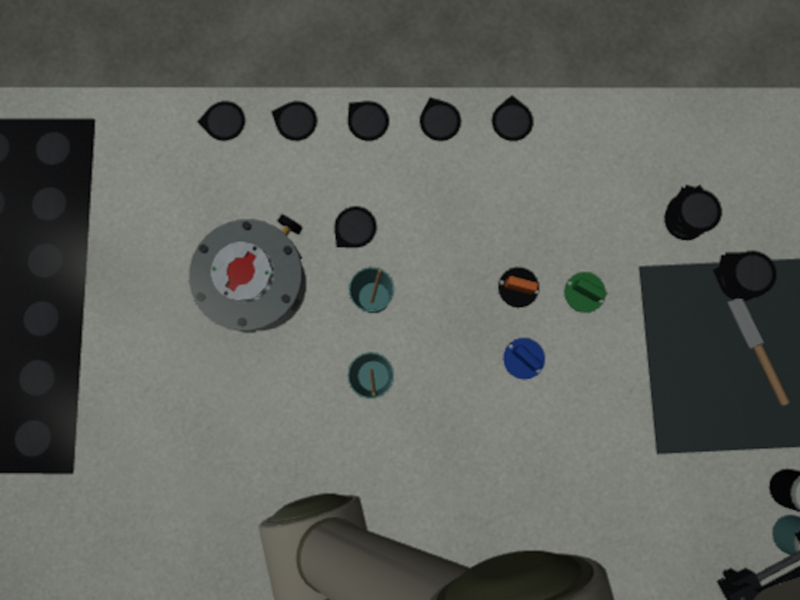

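View pics/side0.png

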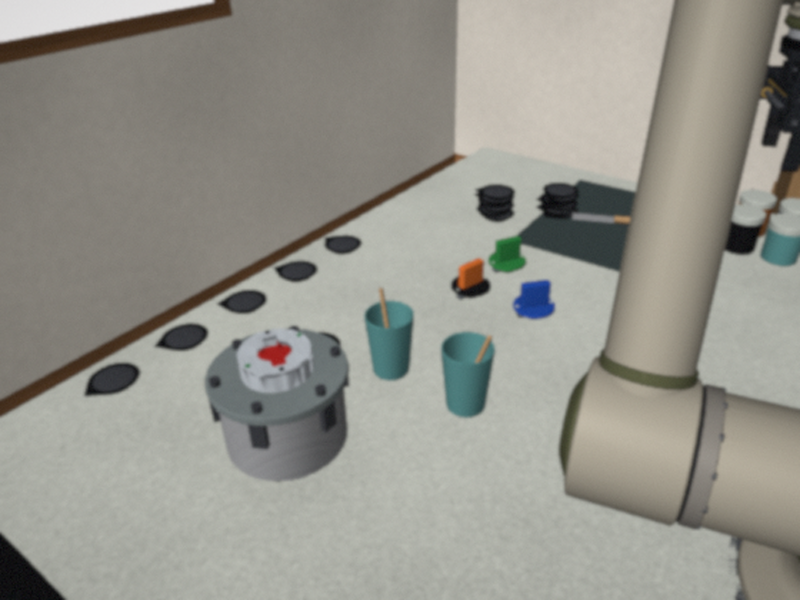

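The top view shows the black cap with its orange bar at about (519,287), the pot neck at (241,270) and the gauge at (290,224). The cups are at (372,290) and (371,375), and the dish is at (355,228). The green and blue caps are decoys. Next I'll enlarge crops of the cap and neck.

```bash
python3 - <<'E'
from h import *
import pickle
s,fs=pickle.load(open("f0.pkl","rb")); f=fs["top"]; im=f["img"]
def crop(u,v,w,k): 
    return cv2.convertScaleAbs(cv2.resize(im[v-w:v+w,u-w:u+w],None,fx=k,fy=k,interpolation=cv2.INTER_CUBIC),alpha=1.6)
a=crop(169,189,25,8);b=crop(363,201,25,8)
cv2.imwrite("pics/crops.png",np.hstack([a,b]))
# rough
for n,u,v,z in[("neck",169,189,.14),("cap",363.5,201,.06),("cupA",372*.7,282*.7,.095),("cupB",371*.7,368*.7,.095)]: print(n,at_z(f,u,v,z).round(3))
# depth-based: heights
P=cloud(f)
m=(P[...,2]>.130)&(P[...,2]<.15)&(np.hypot(P[...,0]-at_z(f,169,189,.14)[0],P[...,1]-at_z(f,169,189,.14)[1])<.06)
print("neck pts",m.sum(),np.nanmean(P[m],0),np.ptp(P[m],0))
hsv=cv2.cvtColor(im,cv2.COLOR_BGR2HSV)
m=(hsv[...,0]>5)&(hsv[...,0]<18)&(hsv[...,1]>150)&(P[...,2]>.045); m[:180]=0;m[220:]=0;m[:,:345]=0;m[:,385:]=0
q=P[m];print(m.sum(),np.median(q,0)); w,V=np.linalg.eigh(np.cov(q[:,:2].T));print(w**.5,V[:,1],np.degrees(np.arctan2(V[1,1],V[0,1])), (q.min(0)+q.max(0))/2)
E
```

```text
neck [0.61 0.17 0.14]
cap [ 0.598 -0.238  0.06 ]
cupA [ 0.6   -0.014  0.095]
cupB [ 0.474 -0.013  0.095]
neck pts 997 [0.61002573 0.17033443 0.13894302] [0.08290364 0.08379817 0.01351184]
148 [ 0.60481879 -0.24199099  0.05889241]
[0.00427302 0.0130269 ] [0.24754396 0.96887666] 75.66777625254012 [ 0.60528759 -0.24389534  0.05516271]
```

View pics/crops.png

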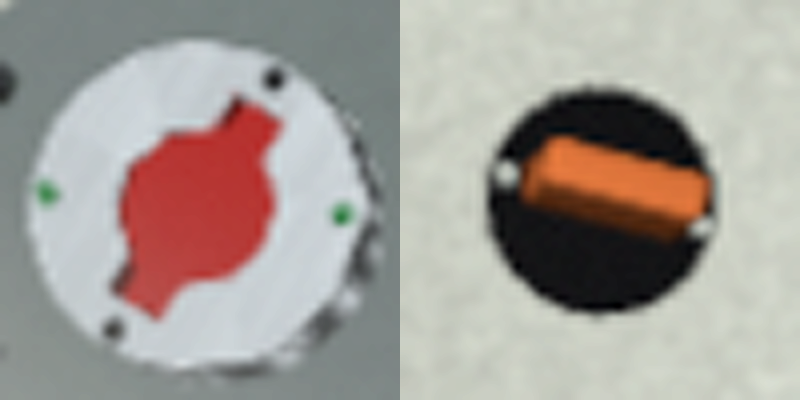

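The crops show neck black dots at (274,78) and (113,330), and green dots at (342,214) and (46,194). The white cap dots are at (508,174) and (701,228).

```bash
python3 - <<'E'
from h import *
import pickle
s,fs=pickle.load(open("f0.pkl","rb")); f=fs["top"]
g=lambda x,y,o,z: at_z(f,x/8-.5+o[0],y/8-.5+o[1],z)[:2]
o=(144,164);b1,b2,g1,g2=[g(*p,o,.14) for p in[(274,78),(113,330),(342,214),(46,194)]]
o=(338,176);w1,w2=[g(*p,o,.02) for p in[(108,174),(301,228)]]
top=[g(*p,o,.06) for p in[(153,137),(310,173),(296,224),(138,192)]]
an=lambda d:np.degrees(np.arctan2(d[1],d[0]))
for a,b in((b1,b2),(g1,g2),(w1,w2)):print((a+b)/2,np.linalg.norm(a-b),an(a-b))
print("disc",g(200,200,o,.02),"top",top,np.mean(top,0))
M=R.from_rotvec(s["ee_rot"]).as_matrix();print(M.round(3)); print("tool x angle",an(M[:2,0]))
E
```

```text
[0.61040877 0.17211765] 0.07529697752052271 -30.884787512854782
[0.61027068 0.17208885] 0.07515666128134076 -93.81492081354213
[ 0.60470452 -0.24455373] 0.05678689298493204 74.2099911124528
disc [ 0.60498291 -0.24330395] top [array([ 0.61658287, -0.22338262]), array([ 0.6066608 , -0.26621874]), array([ 0.59253973, -0.26203823]), array([ 0.60131834, -0.2189765 ])] [ 0.60427543 -0.24265402]
[[ 0.446 -0.895 -0.   ]
 [-0.895 -0.446  0.001]
 [-0.001 -0.    -1.   ]]
tool x angle -63.4845411038089
```

Mouth estimate is (0.610, 0.172) with the slot axis at −30.8°. The cap is at (0.6046, −0.243) with its bar at about 75°. The dot spacings (75.3 and 75.2 mm, against 75 nominal) match the drawing. I'll move above the cap.

{"name": "drive_tool", "arguments": {"plan": [-0.12,-0.85,0.1,-0.8,0.6,-0.25,-1.7,0.3,-1.6,0.6,-0.37,-2.55,0.5,-2.4,0.6,-0.5,-3.4,0.7,-3.2,0.6,-0.62,-4.25,0.9,-4.0,0.6,-0.75,-5.1,1.1,-4.9,0.6,-0.87,-6.0,1.3,-5.7,0.6,-1.0,-6.9,1.5,-6.5,0.6,-1.12,-7.8,1.65,-7.3,0.6,-1.25,-8.65,1.8,-8.13,0.6,-1.25,-8.65,1.8,-8.13,0.6,-1.25,-8.65,1.8,-8.13,0.6]}}

```text
t: 1.35
position: [0.6047, -0.2422, 0.1478]
ee_rot: [-3.115, 0.4, 0.003]
wrist_force: [1.5, 1.0, -0.0]
width: 0.599
```

```bash
python3 - <<'E'
from h import *
import pickle
s=get_state(); f=grab_frame("wrist"); pickle.dump((s,f),open("f1.pkl","wb"))
print(s["position"],R.from_rotvec(s["ee_rot"]).as_matrix().round(3),s["q"].round(2))
cv2.imwrite("pics/w1.png",cv2.convertScaleAbs(cv2.resize(f["img"],(800,600),interpolation=2),alpha=1.4))
E
```

```text
[ 0.60467277 -0.24223855  0.14775615] [[ 0.967 -0.253 -0.001]
 [-0.253 -0.967  0.001]
 [-0.002 -0.001 -1.   ]] [-0.56  0.63  1.13  0.    1.38 -0.31]
```

View pics/w1.png

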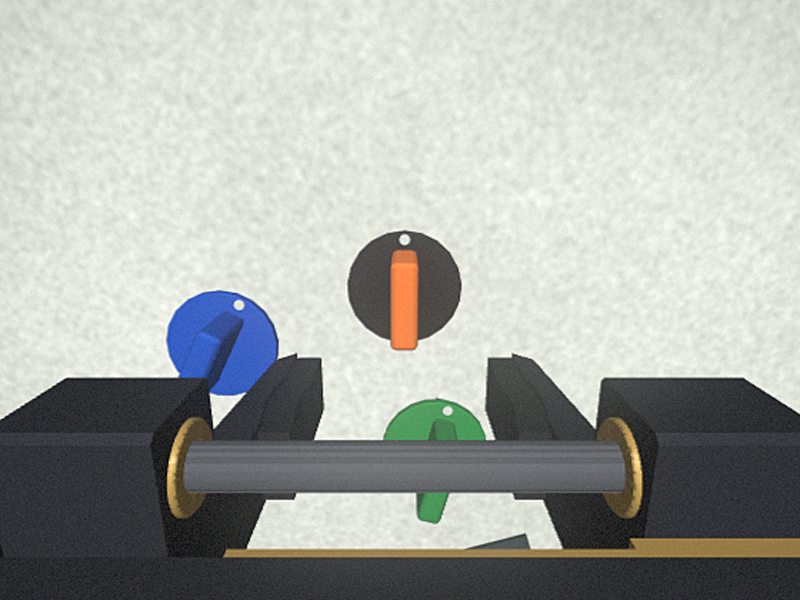

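The wrist view shows the orange bar running from (404,262) to (404,349), the white dot at (404,240) and the flange centred near (404,286), all aligned with the tool.

```bash
python3 - <<'E'
from h import *
import pickle
s,f=pickle.load(open("f1.pkl","rb"))
print("cam",cam(f,s)[1],cam(f,s)[0][:,2])
M=R.from_rotvec(s["ee_rot"]).as_matrix()
for n,u,v,z in[("dot",404.5,240,.02),("barA",404.5,263,.06),("barB",403.7,349,.06),("flL",348,286,.02),("flR",461,286,.02)]:
    p=at_z(f,u*.7,v*.7,z,s); print(n,p.round(4),"tool mm",(M.T@(p-s["position"])*1000).round(1))
E
```

```text
cam [ 0.62110805 -0.17566053  0.29317103] [-0.06917879 -0.25915738 -0.96335442]
dot [ 0.6105 -0.2162  0.02  ] tool mm [ -0.8 -26.6 127.8]
barA [ 0.6092 -0.221   0.06  ] tool mm [ -0.8 -21.6  87.8]
barB [ 0.5976 -0.2636  0.06  ] tool mm [-1.3 22.6 87.7]
flL [ 0.5726 -0.2335  0.02  ] tool mm [-33.   -0.2 127.8]
flR [ 0.635  -0.2499  0.02  ] tool mm [ 31.5  -0.2 127.7]
```

{"name": "drive_tool", "arguments": {"plan": [-0.02,0.01,0.6,0,0.6,-0.02,0.01,1.2,0,0.6,-0.02,0.01,1.7,0,0.6,-0.02,0.01,2.1,0,0.6,-0.02,0.01,2.35,0,0.6,-0.02,0.01,2.42,0,0.6,-0.02,0.01,2.42,0,0.6,-0.02,0.01,2.42,0,0,-0.02,0.01,2.42,0,0,-0.02,0.01,2.42,0,0,-0.02,0.01,2.42,0,0,-0.02,0.01,2.42,0,0], "newtons": 45}}

```text
t: 2.6
position: [0.603, -0.2432, 0.0274]
ee_rot: [-3.115, 0.403, 0.001]
wrist_force: [0.4, -0.4, 0.8]
width: 0.17
```

{"name": "drive_tool", "arguments": {"plan": [0,0,0,0,0,0,0,-0.3,0,0,0,0,-0.8,0,0,0,0,-1.4,0,0,0,0,-2.0,0,0,0,0,-2.6,0,0,0,0,-3.2,0,0,0,0,-3.7,0,0,0,0,-4.0,0,0,0,0,-4.0,0,0]}}

```text
t: 3.6
position: [0.6036, -0.2436, 0.2295]
ee_rot: [3.115, -0.403, 0.004]
wrist_force: [-0.2, 0.0, -1.5]
width: 0.154
```

```bash
python3 - <<'E'
from h import *
import pickle
s=get_state(); f=grab_frame("wrist"); pickle.dump((s,f),open("f2.pkl","wb"))
M=R.from_rotvec(s["ee_rot"]).as_matrix()
print(s["position"],M.round(3),s["q"].round(2),s["width"],s["wrist_force"])
cv2.imwrite("pics/w2.png",cv2.convertScaleAbs(cv2.resize(f["img"],(800,600),interpolation=2),alpha=1.5))
tgt=np.array([.6103,.1721,.225]); print("tool shift units",M.T@(tgt-s["position"])/.05,"x ang",np.degrees(np.arctan2(M[1,0],M[0,0])))
E
```

```text
[ 0.60363569 -0.24359791  0.22947704] [[ 0.967 -0.254  0.003]
 [-0.254 -0.967 -0.001]
 [ 0.003  0.    -1.   ]] [-0.57  0.57  1.    0.    1.57 -0.31] 0.1540820675154368 [-0.23264393  0.03219026 -1.53632155]
tool shift units [-1.98589805 -8.07449397  0.08025492] x ang -14.734364940713512
```

View pics/w2.png

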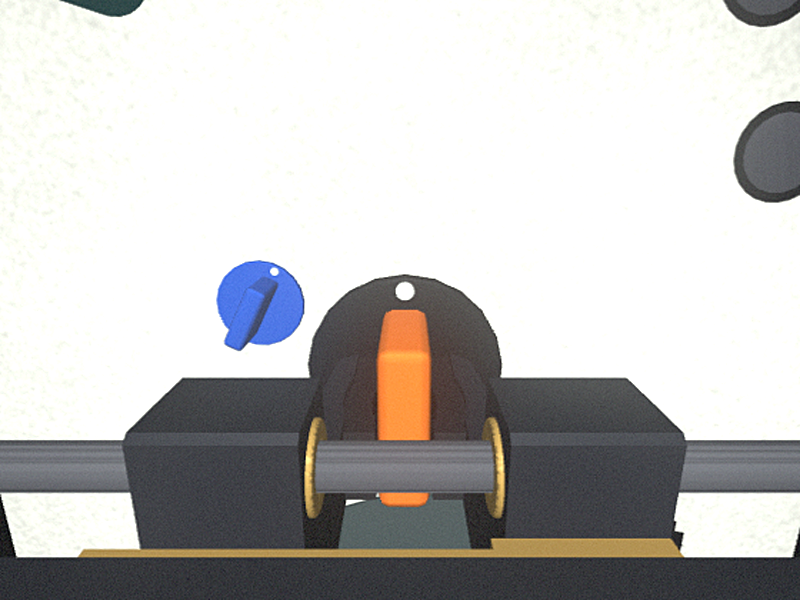

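The wrist view shows the cap held upright between the pads, with its white dot at (404,291) and the bar top running from (404,353) to (404,504).

```bash
python3 - <<'E'
from h import *
import pickle
s,f=pickle.load(open("f2.pkl","rb"))
M=R.from_rotvec(s["ee_rot"]).as_matrix()
T=np.array(f["tool_from_camera"])
for n,u,v,z in[("dot",404.5,291,.0072),("barA",404,353,-.0328),("barB",404,504,-.0328),("flL",308,362,.0072),("flR",501,362,.0072)]:
    d=T[:3,:3]@np.array([(u*.7-f["cx"])/f["fx"],(v*.7-f["cy"])/f["fy"],1]); p=T[:3,3]+d*(z-T[2,3])/d[2]; print(n,(p*1000).round(1))
P=cloud(f,s)[int(291*.7),int(404*.7)]; print(M.T@(P-s["position"]))
E
```

```text
dot [ -1.  -28.8   7.2]
barA [ -1.2 -23.6 -32.8]
barB [ -1.2  19.8 -32.8]
flL [-33.1  -4.4   7.2]
flR [31.2 -4.3  7.2]
[-0.00149093 -0.0293073   0.00643959]
```

{"name": "drive_tool", "arguments": {"plan": [-0.1,-0.4,0,-0.6,0,-0.25,-1.05,0,-1.6,0,-0.43,-1.8,0,-2.7,0,-0.62,-2.55,0,-3.9,0,-0.81,-3.35,0,-5.1,0,-1.0,-4.15,0,-6.3,0,-1.2,-4.95,0,-7.6,0,-1.4,-5.75,0,-8.8,0,-1.58,-6.5,0,-10.0,0,-1.76,-7.25,0,-11.1,0,-1.9,-7.8,0,-11.9,0,-1.957,-8.066,0,-12.3,0]}}

```text
t: 4.85
position: [0.6104, 0.1738, 0.2261]
ee_rot: [-2.728, -1.554, 0.003]
wrist_force: [-0.4, 0.3, -1.4]
width: 0.155
```

{"name": "drive_tool", "arguments": {"plan": [0,0,0,0,0,0,0,0,0,0]}}

```text
t: 5.05
position: [0.6102, 0.1731, 0.225]
ee_rot: [-2.729, -1.552, 0.006]
wrist_force: [-0.1, 0.1, -1.1]
width: 0.156
```

```bash
python3 - <<'E'
from h import *
import pickle
s=get_state(); f=grab_frame("wrist"); pickle.dump((s,f),open("f3.pkl","wb"))
M=R.from_rotvec(s["ee_rot"]).as_matrix()
print(s["position"],M.round(3),s["q"].round(2),s["width"],s["wrist_force"])
print("x ang",np.degrees(np.arctan2(M[1,0],M[0,0])))
cv2.imwrite("pics/w3.png",cv2.convertScaleAbs(cv2.resize(f["img"],(800,600),interpolation=2),alpha=1.2))
E
```

```text
[0.61020938 0.1730538  0.22504157] [[ 0.512  0.859 -0.005]
 [ 0.859 -0.512 -0.   ]
 [-0.002 -0.004 -1.   ]] [ 0.09  0.54  1.06  0.    1.54 -0.94] 0.15616174983609804 [-0.14266212  0.08421981 -1.09531667]
x ang 59.235670892741744
```

View pics/w3.png

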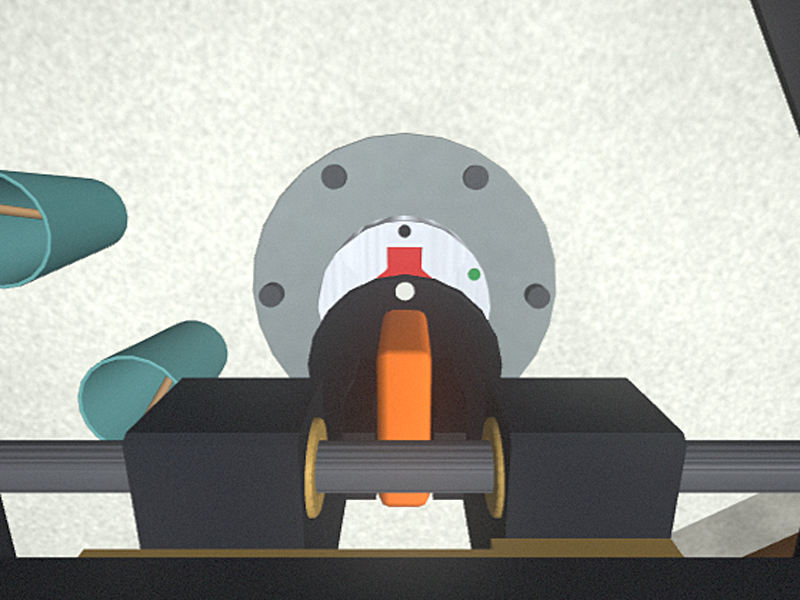

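The neck's black dot is at (404.5,231), the green dot at (474,274.5), and the slot runs from 387 to 421 at row 248. The cap's dot is at (404.5,291). The cups are clear.

```bash
python3 - <<'E'
from h import *
import pickle
s,f=pickle.load(open("f3.pkl","rb"))
M=R.from_rotvec(s["ee_rot"]).as_matrix(); 
t=lambda u,v,z:(M.T@(at_z(f,u*.7,v*.7,z,s)-s["position"]))*1000
zt=s["position"][2]
b,g,s1,s2=t(404.5,231,.14),t(474,274.5,.14),t(387,248,.14),t(421.5,248,.14)
print(b,g,s1,s2, "b-g dist",np.linalg.norm(b-g),2*37.5*np.sin(.55))
# solve centre+angle from two dots: model b at -y (ang0), g 1.1 clockwise
ang=np.arctan2(*(g-b)[1::-1]); mod0=np.array([0,-37.5]); 
a=1.1; mg=37.5*np.array([np.sin(a),-np.cos(a)]); am=np.arctan2(mg[1]-mod0[1],mg[0]-mod0[0]); r=ang-am
c,sn=np.cos(r),np.sin(r); Rm=np.array([[c,-sn],[sn,c]])
print("rot deg",np.degrees(r),"centre",(b[:2]+g[:2])/2-Rm@(mod0+mg)/2)
d=t(404.5,291,zt-.0072); print("capdot",d,"bar",t(404,353,zt+.0328),t(404,504,zt+.0328))
E
```

```text
[ -0.42227863 -38.66868149  85.1913733 ] [ 32.82779409 -17.864145    85.03163469] [ -8.68142267 -30.6554165   85.18062966] [  7.59530657 -30.65381405  85.14138613] b-g dist 39.22271779083301 39.20154216979944
rot deg 0.5214942934911828 centre [-0.75475339 -1.164705  ]
capdot [ -0.48740004 -30.07900716   7.31631111] bar [ -0.64342006 -24.8812374  -32.70360493] [ -0.6661952   18.40376762 -32.86913008]
```

Within the same frame, the cap and mouth agree to about 0.5 mm and 0.5°. I'll lower until the lugs are just in the slots and watch the force.

{"name": "drive_tool", "arguments": {"plan": [0,0.01,0.25,0.05,0,0,0.01,0.55,0.09,0,0,0.01,0.8,0.09,0,0,0.01,0.95,0.09,0,0,0.01,1.05,0.09,0,0,0.01,1.12,0.09,0,0,0.01,1.18,0.09,0,0,0.01,1.24,0.09,0,0,0.01,1.28,0.09,0,0,0.01,1.28,0.09,0]}}

```text
t: 6.1
position: [0.6105, 0.1724, 0.1613]
ee_rot: [-2.737, -1.538, 0.006]
wrist_force: [0.1, 0.4, -0.9]
width: 0.159
```

{"name": "drive_tool", "arguments": {"plan": [0,0,0.05,0,0,0,0,0.1,0,0,0,0,0.14,0,0,0,0,0.16,0,0,0,0,0.18,0,0,0,0,0.18,0,0]}}

```text
t: 6.7
position: [0.6105, 0.1724, 0.1533]
ee_rot: [-2.738, -1.538, 0.004]
wrist_force: [-2.4, 0.7, 5.4]
width: 0.154
```

```bash
python3 - <<'E'
from h import *
import pickle
s=get_state(); f=grab_frame("side"); pickle.dump((s,f),open("f4.pkl","wb"))
print(s["position"],s["wrist_force"],s["torque"])
P=f["img"][200:340,130:270]
cv2.imwrite("pics/s4.png",cv2.convertScaleAbs(cv2.resize(P,(600,600),interpolation=2),alpha=1.3))
E
```

```text
[0.61049746 0.1724362  0.15328172] [-2.36936996  0.73745176  5.4371827 ] [-0.12912958  0.34797069 -0.00789015]
```

View pics/s4.png

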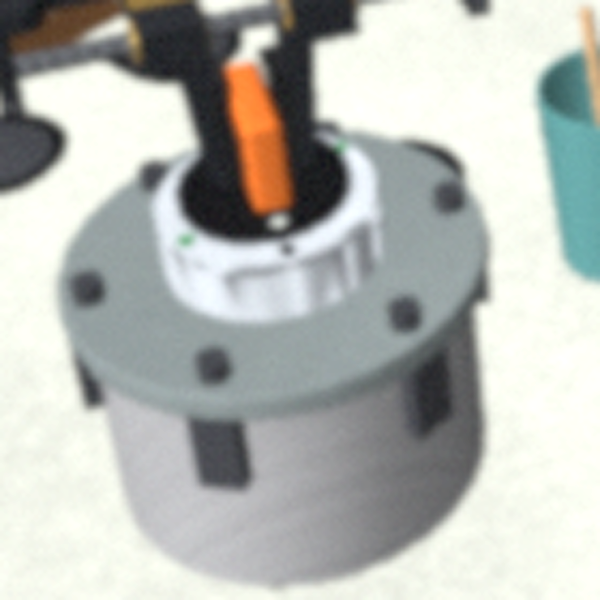

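The cap is seated: TCP z is 0.1533 against 0.1534 predicted, with about 5 N of contact, and the flange looks flat on the neck. Its white dot at (277,220) is next to the slot's black dot at (288,250). Now I'll twist clockwise.

{"name": "drive_tool", "arguments": {"plan": [0,0,0,0.7,0,0,0,0,1.6,0,0,0,0,2.5,0,0,0,0,3.4,0,0,0,0,4.4,0,0,0,0,5.4,0,0,0,0,6.4,0,0,0,0,7.4,0,0,0,0,8.4,0,0,0,0,9.4,0,0,0,0,10.2,0,0,0,0,10.6,0]}}

```text
t: 7.95
position: [0.6105, 0.1723, 0.1534]
ee_rot: [3.138, -0.14, -0.005]
wrist_force: [0.0, -1.2, -0.4]
width: 0.153
```

{"name": "drive_tool", "arguments": {"plan": [0,0,0,0,0,0,0,0,0,0]}}

```text
t: 8.15
position: [0.6106, 0.1724, 0.1534]
ee_rot: [3.138, -0.138, -0.004]
wrist_force: [-0.1, 0.3, -0.9]
width: 0.153
```

```bash
python3 - <<'E'
from h import *
s=get_state(); f=grab_frame("wrist"); M=R.from_rotvec(s["ee_rot"]).as_matrix()
print(s["position"],s["wrist_force"],s["torque"],np.degrees(np.arctan2(M[1,0],M[0,0])),s["width"])
cv2.imwrite("pics/w5.png",cv2.convertScaleAbs(cv2.resize(f["img"],(800,600),interpolation=2),alpha=1.2))
E
```

```text
[0.61055298 0.17235586 0.15340965] [-0.1425391   0.29589338 -0.88629716] [ 0.00316149 -0.0595033  -0.03124499] -5.041892861807475 0.15348258208572035
```

View pics/w5.png

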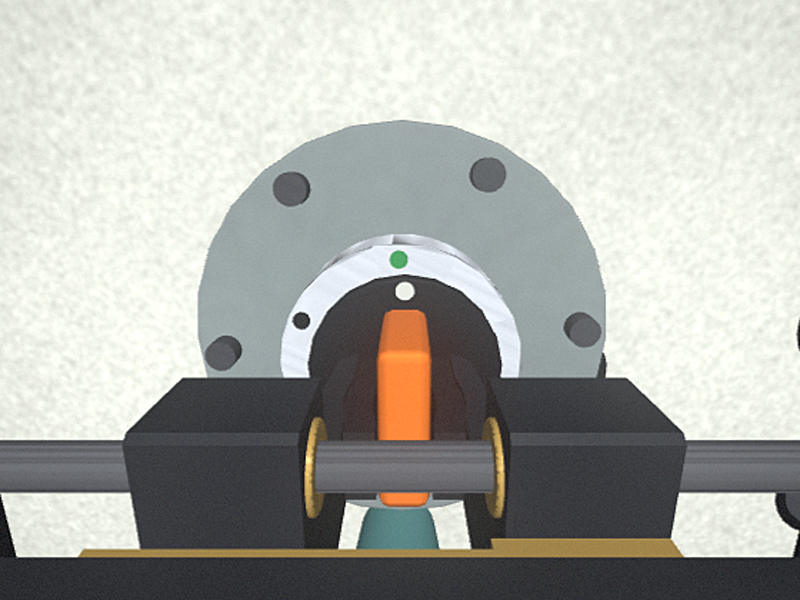

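The white dot at (405,291) lines up with the green dot at (399,259), about 2° past it. The twist torque has vanished, so the detent is behind us. I'll release and retreat.

{"name": "drive_tool", "arguments": {"plan": [0,0,0,0,0.5,0,0,0,0,0.5,0,0,0,0,0.5,0,0,0,0,0.5,0,0,-0.3,0,0.5,0,0,-0.8,0,0.5,0,0,-1.5,0,0.5,0,0,-2.2,0,0.5,0,0,-2.8,0,0.5,0,0,-3.0,0,0.5,0,0,-3.0,0,0.5]}}

```text
t: 9.3
position: [0.6112, 0.1724, 0.3041]
ee_rot: [3.138, -0.138, -0.001]
wrist_force: [-0.1, -0.3, -0.8]
width: 0.5
```

```bash
python3 - <<'E'
from h import *
s=get_state(); f=grab_frame("wrist"); g=grab_frame("side")
print(s["position"],s["wrist_force"],s["width"])
a=cv2.resize(f["img"],(400,300),interpolation=cv2.INTER_AREA);b=cv2.resize(g["img"],(400,300),interpolation=cv2.INTER_AREA)
c=cv2.resize(f["img"][200:320,200:360],(400,300),interpolation=2);d=cv2.resize(g["img"][200:305,130:270],(400,300),interpolation=2)
cv2.imwrite("pics/end.png",cv2.convertScaleAbs(np.vstack([np.hstack([a,b]),np.hstack([c,d])]),alpha=1.2))
P=cloud(f,s);q=P[(np.hypot(P[...,0]-.6103,P[...,1]-.1721)<.05)&(P[...,2]>.175)];print("bar",len(q),np.nanmedian(q,0))
w,V=np.linalg.eigh(np.cov(q[:,:2].T));print(np.degrees(np.arctan2(V[1,1],V[0,1])))
E
```

```text
[0.61117107 0.17241673 0.30405579] [-0.0664773  -0.33561297 -0.84284796] 0.49967920525034815
bar 56831 [0.61229297 0.19502471 0.39073786]
175.24913380968354
```

View pics/end.png

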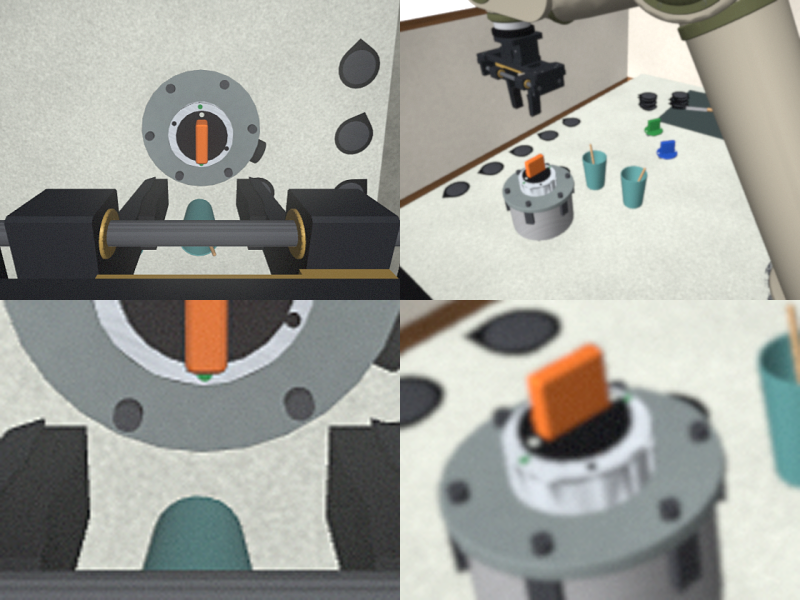

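The cap sits flat with its bar and white dots on the green dots. The gripper is clear, and the cups and dish haven't moved.

```bash
python3 -c "
from bench import *
print(job_done(), get_state()['t'])"
```

```text
the job is handed in; nothing more can be done
the job is handed in; nothing more can be done
```

The resin pot is closed and the job is handed in. I gripped the black, orange-handled cap, lowered it through the slots, twisted it about 64° clockwise past the detent and let go.

**Seating:** the flange came down at the predicted height (tool z 0.1533 m against 0.1534 m expected), with about 5 N of contact.

**Lock:** after the twist the torque was near zero. After release the bar and white dots still pointed at the green dots, within about 2°.

**Surroundings:** in the last pictures the gripper was clear above the pot, and the cups and dish looked undisturbed. The final move ended at 9.3 s, well inside the 54 s limit.

**Checks that disagreed or failed:**
- Wrist-camera estimates of where the cap sat in the gripper differed by 1–2 mm. I aligned cap and mouth within one picture instead, and the cap went in without resistance.
- My last depth check of the bar's direction was useless because it picked up the gripper. The final alignment therefore rests on the pictures alone.

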